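# Scrub the dip beaker and hang the brush up

### The arm

A 6-joint arm with a two-finger parallel gripper is mounted at the origin on the work surface. World frame = base frame: x ahead of the robot, y to its left, z up, the work surface at z = 0. Lengths are in m, angles in rad, forces in N, time in s.
With the tool pointing down it reaches from about 0.3 to 0.775 m from the base axis. Payload 14.6 kg.
Tool frame: the origin (TCP) lies at the very end of the fingers, on their centre line; the grasp point (between the pads) lies 19 mm behind it; y points along the fingers, x is the direction in which the jaws open and shut, and the axes are right-handed (so a half turn about y gives the same grasp; the last joint's range is limited). The gripper opens to 94 mm and grips with 3 to 60 N. Pads are 16 mm wide; open, the fingers measure 119 mm over their backs; the gripper's body (75 mm by 177 mm) begins 78 mm behind the grasp point.
Start: joints at [1.167, 0.3, 1.521, -0, 1.321, -0.067], TCP at [0.182, 0.519, 0.205] pointing down, gripper open.
Joint ranges: [-3.03, 3.03], [-0.79, 2.21], [0.23, 2.52], [-1.04, 4.18], [0, 3.07], [-2.55, 2.55]. Speed limits (rad/s): [2.22, 2.22, 2.57, 3.14, 3.14, 3.14].

### API

Orientations are given as [roll, pitch, yaw] about the fixed x, y, z axes, in that order (R = Rz(yaw) Ry(pitch) Rx(roll)).
In Python, from station import * gives the robot as it stands.
- The arm moves only by the tool send_rows, never from a script. Its argument "series" is text: rows parted by semicolons, each of 7 numbers parted by spaces: the turn, a rotation vector about the tool's x, y, z in units of 5 degrees (1.0 is 5 degrees), then the shift along the tool's x, y, z in cm, then the opening, from -1 (shut) to 1 (fully open). A call has exactly 10 rows; each row is the pose to reach, as a shift and turn from the pose commanded when the call began, along the tool's axes at that moment; what a row does not reach only later rows make up. A row lasts 1/12 s, in which the tool goes at most 41.7 mm and 7.16 degrees, less where a joint would pass 70% of its speed; a pose out of reach is approached as far as the arm can. A call with a gripper value outside its range is refused whole. The fingers move at their own pace and stop on an object; "newtons" is the grip in N (left out, the last holds). Time passes only in rows, so rows that repeat a pose let the fingers close, or fill a call up. It gives the time, the measured TCP pose, the force and the opening at its end, in the units of the state.
- get_obs(): the state, without advancing time (a new reading comes with each control period).
- camera(name): name is "side" or "top" or "wrist"; returns the picture (420x560x3 uint8, red, green, blue); there is no depth.
- camera_info(name): a dict with "K" (3x3 intrinsics, pixels), "k1" (the pictures are not rectified: a ray, as slopes to the right and down, at radius r is drawn at 1 + k1 r^2 times it, then the intrinsics apply), "R" (3x3) and "t" (3): a world point X has camera coordinates R X + t; the wrist camera has in their place "mount" (4x4, takes a point from camera to tool coordinates, whose origin is the TCP and whose axes are the tool frame's). Camera axes: x right, y down, z forward; pixel columns grow to the right and rows downward; lengths in m; the calibration is good to about 2 mm. A picture is of the moment at which its call begins: read the wrist's pose just before it. camera_info takes no time and is no camera call.
- hand_in(): hands the job in, once; it reports no verdict.
The state is a dict: "time_s": time; "qpos": joint angles; "joint_vel": joint speeds; "tau": joint torques, N m; "ee_pos": TCP position; "eef_rot": TCP orientation; "force": force on the tool from outside, world axes, zero at the start; "moment": the same for the moment, N m; "grip_width": finger opening in m.
Only numpy, scipy, OpenCV 4.12 (cv2) and the standard library are available. Lean on these libraries where they do the work, as an engineer would, in place of code of your own. Each camera call takes 0.05 s, during which the arm holds its last target. There are 200 camera calls.

### The job

Clean out the steel beaker: lift off its red lid and set it down, knob up, inside the empty yellow tray, then take the green brush from its blue holder and scrub the beaker with it, pushing it right down to the floor three times and drawing it up by about half the beaker's height or more after the first and second. Then hang the brush by its hook over the steel rail and let go. Leave the beaker standing where it is, set things down rather than dropping them, and do not disturb the jar, the mug or the dried slice.

Things in the scene. Friction and masses are not known exactly. Their poses are not given: they have to be found in the camera images.
- beaker: Loose open-topped straight steel beaker, 0.4 kg: outer diameter 84, inner diameter 76, height 110, floor 5 thick. Origin: centre of its underside, z up. It stands upright on the table; the lid sits on it at the start.
- lid: Loose lid, 70 g. From its underside up: grey plug 66 across, 6 high (in the beaker's mouth, 5 play all round), red disc 90 across, 5 thick (on the rim), black round knob 22 across, z 11 to 41. Origin: centre of the plug's underside, z up through the knob; 104 above the beaker's underside when it sits on it.
- lid_up (a point): The centre of the lid's knob top, 41 above the lid's origin, with the lid's axes.
- tray: Fixed empty yellow lattice tray, 200 by 200 outside, walls 5 thick, 40 high, floor 5 thick. Origin: centre of its underside, x and y along its sides, z up.
- holder: Fixed blue round cup that holds the brush: outer diameter 72, inner diameter 64, 50 high, floor 6 thick. Origin: centre of its underside, z up.
- brush: Loose rigid bottle brush, 0.14 kg, 232 long, standing upright in the holder. Origin: centre of the head's flat lower end, z up along the stem. Green ribbed stiff head 50 across, z 0 to 85; white round stem 9 across; white hook on its +x side (see brush_hook); on top an orange grip block 22 (x) by 18 (y), z 182 to 232, to be taken from above.
- brush_tip (a point): The centre of the flat lower end of the brush's head (the brush's origin).
- brush_hook (a point): Middle of the hook gap, at x 20, y 0, z 161 of the brush, brush axes: the rail's axis lies here when it hangs. The hook: an arm 8 wide (y), z 166 to 174, from the stem to x 44, ending in a lip x 36 to 44 pointing down to z 141. Gap x 4.5 to 36, open below.
- rail: Fixed steel rail: a level round bar 10 thick, 200 long, along the body's y, between two posts 14 thick with feet 70 across. Origin: on the table under the bar's middle, z up. Bar axis 195 above the table, top 200. The brush may hang facing either way; hung, its end is about 34 above the table and it leans about 0.25 rad, swinging slowly to rest once released.
- rail_mid (a point): The middle of the rail's bar, on its axis, 195 above the table; y along the bar.
- jar: Bystander: loose closed amber jar, 56 across, 100 high, white cap. Origin: centre of its underside.
- mug: Bystander: loose blue mug, 74 across without its handle, 85 high. Origin: centre of its underside.
- slice: Bystander: loose orange-brown dried slice lying on the table, 70 by 32 by 9. Origin: centre of its underside.
Things that resemble listed ones, but are neither listed nor needed, are in the scene too. Of the things shaped like the brush, the green one is meant.

How it is judged:
On the way, in this order (a step that is already met when the one before it is completed fails the run):
1. the lid lies knob up on the tray's floor, released (x of lid in the frame of tray between -0.08 and 0.08 m and y of lid in the frame of tray between -0.08 and 0.08 m and z of lid in the frame of tray below 0.012 m and angle between lid_up's own z axis and vertical below 0.15 rad and z of lid_up in the frame of tray above 0.03 m and contact force between the fingers and lid below 0.05 N), for 0.2 s.
2. the held brush is down at the beaker's floor (its end within about 12 mm of it) (z of brush_tip in the frame of beaker between -0.002 and 0.017 m and horizontal distance between brush_tip and beaker below 0.03 m and contact force between the fingers and brush above 0.3 N and angle between beaker's own z axis and vertical below 0.25 rad), for 0.05 s.
3. the held brush is drawn up: its end 40 mm or more above the beaker's floor (z of brush_tip in the frame of beaker above 0.045 m and horizontal distance between brush_tip and beaker below 0.03 m and contact force between the fingers and brush above 0.3 N).
4. second time down at the floor (all of step 2), for 0.05 s.
5. drawn up a second time (all of step 3).
6. third time down at the floor (all of step 4), for 0.05 s.
7. the brush hangs on the rail (x of brush_hook in the frame of rail_mid between -0.018 and 0.018 m and y of brush_hook in the frame of rail_mid between -0.095 and 0.095 m and z of brush_hook in the frame of rail_mid between -0.018 and 0.018 m and angle between brush's own z axis and vertical below 0.8 rad and contact force between brush and rail above 0.3 N and contact force between brush and the fingers below 0.05 N and height (world z) of brush_tip above 0.01 m and angular speed of brush below 3.5 rad/s), for 0.1 s.
At the end, for the whole second after the job is handed in: The brush hangs released on the rail (it may swing a little): hook gap middle within 18 mm of the bar, between the posts, leaning under 0.8 rad. The lid lies flat, knob up, on the tray's floor. Beaker upright within 60 mm of its start; jar, mug, slice within 40 mm of theirs (all of step 1 and all of step 7 and angle between beaker's own z axis and vertical below 0.1 rad and height (world z) of beaker below 0.01 m and distance of beaker from where it was at the start of the episode below 0.06 m and linear speed of each of lid, beaker below 0.05 m/s and distance of each of jar, mug, slice from where it was at the start of the episode below 0.04 m); the robot touches nothing.
It fails at once if the beaker is tipped by more than 0.4 rad (angle between beaker's own z axis and vertical above 0.4 rad).
It fails at once if the lid is dropped (more than about 28 mm of free fall) (linear speed of lid above 0.75 m/s and contact force between the fingers and lid below 0.01 N).
It fails at once if the brush is dropped (more than about 28 mm of free fall) (linear speed of brush above 0.75 m/s and contact force between the fingers and brush below 0.01 N).
It fails at once if the jar, mug or slice is moved by more than 40 mm (distance of any of jar, mug, slice from where it was at the start of the episode above 0.04 m).
It fails at once if the jar or mug is tipped (angle between any of jar, mug's own z axis and vertical above 0.4 rad).
It also fails if it takes over 72 s, if anything falls off the work surface, if the arm or the gripper's body presses on something with over 40 N, if the wrist force passes 120 N, or if a joint passes its speed limit or range.

## Working session

There is one attempt and no reset: what is moved stays moved. The work goes in short steps, Python scripts to look and compute and a tool call to move; the robot and the scene stay as the last step left them, time stands still between calls to the robot, and variables do not carry over. Pictures are saved under pics/ and viewed, on a budget of 14 in all, crops included, one or two more only if the job needs it, and the job is handed in when it is done.

Besides the shell and the picture viewer there is one more tool, called after ">>>" as name(argument=value, ...), one argument or row to a line, values as JSON. send_rows: Moves the arm, as the interface text tells. Its arguments: {"type":"object","properties":{"series":{"type":"string"},"newtons":{"type":"number"}},"required":["series"]}

```bash
ls; mkdir -p pics
python3 - <<'E'
from station import *
import cv2,numpy as np
for n in("side","top"):
    im=camera(n); cv2.imwrite(f"pics/{n}0.png",im[:,:,::-1]); i=camera_info(n); print(n,{k:np.round(v,4).tolist() for k,v in i.items()})
im=camera("wrist");cv2.imwrite("pics/wrist0.png",im[:,:,::-1]);print({k:np.round(v,4).tolist() for k,v in camera_info("wrist").items()})
print(get_obs())
E
```

```text
pics
side {'K': [[465.9493, 0.0, 284.3474], [0.0, 465.9493, 203.5976], [0.0, 0.0, 1.0]], 'k1': -0.0915, 'R': [[0.9665, -0.2559, -0.02], [-0.2021, -0.7104, -0.6741], [0.1583, 0.6556, -0.7384]], 't': [-0.5, 0.2054, 0.913]}
top {'K': [[480.5297, 0.0, 277.237], [0.0, 480.5297, 205.2689], [0.0, 0.0, 1.0]], 'k1': -0.048, 'R': [[-0.0082, -1.0, -0.005], [-0.9959, 0.0086, -0.0905], [0.0905, 0.0042, -0.9959]], 't': [0.0063, 0.5192, 0.9654]}
{'K': [[361.1528, 0.0, 276.2822], [0.0, 361.1528, 209.1522], [0.0, 0.0, 1.0]], 'k1': -0.0965, 'mount': [[1.0, 0.0004, 0.0012, 0.0002], [-0.0011, -0.277, 0.9609, -0.1806], [0.0008, -0.9609, -0.277, 0.0804], [0.0, 0.0, 0.0, 1.0]]}
{'time_s': 0.15, 'qpos': array([ 1.16737091e+00,  3.00348630e-01,  1.52142667e+00, -6.89902504e-06,
        1.32066340e+00, -6.65827451e-02]), 'joint_vel': array([-7.01130754e-04, -1.42929771e-03, -6.04956173e-04,  1.28528839e-03,
       -3.72301449e-05, -1.86021206e-03]), 'tau': array([-3.96078485e-04, -5.31961691e+01, -3.52824247e+01,  7.08058826e-02,
        2.35623313e-02, -4.14434157e-05]), 'ee_pos': array([0.18170202, 0.51892126, 0.20501882]), 'eef_rot': array([-1.57074670e+00,  8.44616938e-04,  1.23395538e+00]), 'force': array([-0.18374767,  0.04628824, -1.02010309]), 'moment': array([-0.03419631,  0.01066795,  0.018599  ]), 'grip_width': 0.09384525853178485}
```

View pics/top0.png

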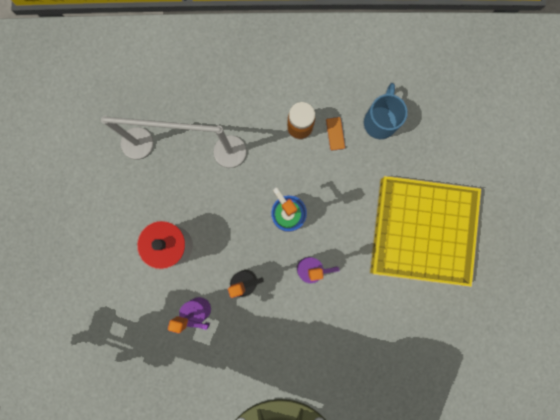

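View pics/side0.png

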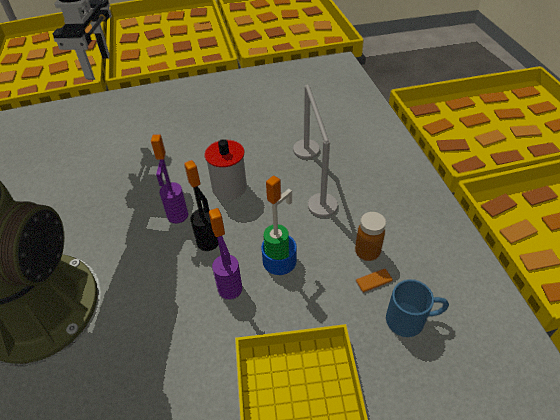

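Top: red lid ~(162,245), knob (159,244), green brush in holder ~(289,210) with hook toward (279,193), rail bar from (105,121) to (220,129), tray centre ~(428,231). Side: lid (225,153), green-brush grip (273,188), bar from (308,88) to (326,142).

```bash
cat > h.py <<'E'
from station import *
import cv2,numpy as np
from scipy.spatial.transform import Rotation as Ro
def cam(n):
    i=camera_info(n)
    if n=="wrist":
        o=get_obs(); T=np.eye(4);T[:3,:3]=Ro.from_euler('xyz',o['eef_rot']).as_matrix();T[:3,3]=o['ee_pos']
        M=T@np.array(i['mount']); R=M[:3,:3].T; t=-R@M[:3,3]
    else: R,t=np.array(i['R']),np.array(i['t'])
    return np.array(i['K']),i['k1'],R,t
def ray(c,uv):
    K,k1,R,t=c; d=np.linalg.solve(K,[uv[0],uv[1],1]); p=d[:2].copy()
    for _ in range(20): p=d[:2]/(1+k1*(p@p))
    v=R.T@[p[0],p[1],1]; return -R.T@t, v/np.linalg.norm(v)
def plane(c,uv,z):
    o,d=ray(c,uv); return o+d*(z-o[2])/d[2]
def tri(c1,u1,c2,u2):
    a,d=ray(c1,u1); b,e=ray(c2,u2)
    s=np.linalg.lstsq(np.c_[d,-e],b-a,rcond=None)[0]
    p,q=a+s[0]*d,b+s[1]*e; return (p+q)/2,np.linalg.norm(p-q)
def proj(c,X):
    K,k1,R,t=c; p=R@X+t; p=p[:2]/p[2]; p=p*(1+k1*p@p); return K[:2,:2]@p+K[:2,2]
def mask(im,lo,hi,box=None):
    m=cv2.inRange(cv2.cvtColor(im,cv2.COLOR_RGB2HSV),np.array(lo),np.array(hi))
    if box is not None:
        k=np.zeros_like(m); x0,y0,x1,y1=box; k[y0:y1,x0:x1]=255; m&=k
    return m
def blobs(m,amin=15):
    cs=cv2.findContours(m,cv2.RETR_EXTERNAL,cv2.CHAIN_APPROX_NONE)[0]
    return sorted([c for c in cs if cv2.contourArea(c)>=amin],key=cv2.contourArea,reverse=True)
def cen(c):
    m=cv2.moments(c); return np.array([m['m10']/m['m00'],m['m01']/m['m00']])
E
python3 - <<'E'
from h import *
np.set_printoptions(precision=4,suppress=True)
T,S=cam("top"),cam("side")
t=cv2.imread("pics/top0.png")[:,:,::-1].copy(); s=cv2.imread("pics/side0.png")[:,:,::-1].copy()
red=([0,180,80],[4,255,255])
a=blobs(mask(t,*red,(120,210,200,280)))[0]; b=blobs(mask(s,*red,(195,130,255,175)))[0]
ea,eb=cv2.fitEllipse(cv2.convexHull(a)),cv2.fitEllipse(cv2.convexHull(b)); print(ea,eb)
print("disc tri",tri(T,ea[0],S,eb[0]),"disc plane115",plane(T,ea[0],.115))
k=([0,0,0],[180,255,60])
a=blobs(mask(t,*k,(145,230,175,258)))[0]; b=blobs(mask(s,*k,(214,136,234,158)))[0]
print("knob",cv2.boundingRect(a),cv2.boundingRect(b),tri(T,cen(a),S,cen(b)))
org=([5,170,110],[16,255,255])
a=blobs(mask(t,*org,(275,195,300,222)))[0]; b=blobs(mask(s,*org,(262,172,286,206)))[0]
print("grip",cen(a),cv2.minAreaRect(a),cen(b),cv2.boundingRect(b),tri(T,cen(a),S,cen(b)),plane(T,cen(a),.238))
for m,n in ((t,'t'),(s,'s')):
    g=blobs(mask(m,[45,120,50],[75,255,255]))[0]; bl=blobs(mask(m,[105,180,60],[125,255,255],(262,190,315,275)))[0]
    print(n,"green",cen(g),cv2.minEnclosingCircle(g),"blue",cv2.fitEllipse(cv2.convexHull(bl)),cv2.boundingRect(bl))
    if n=='t': print("holder@50",plane(T,cv2.fitEllipse(cv2.convexHull(bl))[0],.05))
y=blobs(mask(t,[22,150,80],[35,255,255],(350,160,500,300)))[0]
r=cv2.minAreaRect(y);print("tray",r,plane(T,r[0],.04),[plane(T,p,.04) for p in cv2.boxPoints(r)])
for u in ((105,121),(220,129)): print("rail",plane(T,u,.195))
print("rail tri",tri(T,(105,121),S,(308,88)),tri(T,(220,129),S,(326,142)))
w=blobs(mask(t,[0,0,150],[30,90,255],(268,180,300,205)))
for c in w: print("hook",cen(c),cv2.boundingRect(c),cv2.minAreaRect(c))
for n,u,z in(("purple1",(310,270),.05),("black",(243,283),.05),("purple2",(195,312),.05),("jar",(302,115),.1),("slice",(336,134),.009),("mug",(387,112),.085)):print(n,plane(T,u,z))
cv2.imwrite("pics/crop1.png",np.hstack([cv2.resize(t[175:245,255:325],(420,420),interpolation=2),cv2.resize(s[165:285,240:360],(380,420),interpolation=2)])[:,:,::-1])
E
```

```text
((160.9122772216797, 244.45919799804688), (45.01058578491211, 45.93413543701172), 58.768917083740234) ((223.93585205078125, 153.15647888183594), (26.22565269470215, 39.47513961791992), 81.97901916503906)
disc tri (array([0.4385, 0.2199, 0.1101]), np.float64(0.0023665659035614784)) disc plane115 [0.4396 0.2186 0.115 ]
knob (153, 240, 12, 9) (218, 140, 11, 15) (array([0.4389, 0.2191, 0.1291]), np.float64(0.0026997055691762363))
grip [288.8905 207.1831] ((288.94000244140625, 207.41998291015625), (13.000000953674316, 10.200000762939453), 53.13010025024414) [272.5074 180.3971] (266, 176, 14, 10) (array([ 0.4965, -0.0178,  0.2343]), np.float64(0.0005886785936436917)) [ 0.4965 -0.0177  0.238 ]Traceback (most recent call last):
  File "<stdin>", line 16, in <module>
IndexError: list index out of range
```

Run:
```python
from h import *
np.set_printoptions(precision=4,suppress=True)
T,S=cam("top"),cam("side")
t=cv2.imread("pics/top0.png")[:,:,::-1].copy(); s=cv2.imread("pics/side0.png")[:,:,::-1].copy()
cv2.imwrite("pics/crop1.png",np.hstack([cv2.resize(t[175:245,255:325],(420,420),interpolation=2),cv2.resize(s[165:285,240:350],(380,420),interpolation=2)])[:,:,::-1])
hs=lambda m,u:cv2.cvtColor(m,cv2.COLOR_RGB2HSV)[u[1],u[0]]
print(hs(t,(279,216)),hs(s,(276,242)),hs(t,(276,220)),hs(s,(272,195)),hs(t,(282,197)))
for m,n in ((t,'t'),(s,'s')):
    for nm,lo,hi in(("green",[50,90,40],[90,255,255]),("blue",[100,150,40],[125,255,255])):
        for c in blobs(mask(m,lo,hi,(258,190,315,280)),30)[:1]: print(n,nm,cv2.minEnclosingCircle(c),cv2.boundingRect(c),plane(T,cv2.minEnclosingCircle(c)[0],.05) if n=='t' else '')
y=blobs(mask(t,[22,120,60],[35,255,255],(350,160,500,300)))[0]
r=cv2.minAreaRect(y);print("tray",r,plane(T,r[0],.04),[plane(T,p,.04) for p in cv2.boxPoints(r)])
for u in ((105,121),(220,129)): print("rail",plane(T,u,.195))
print("rail tri",tri(T,(105,121),S,(308,88)),tri(T,(220,129),S,(326,142)))
for c in blobs(mask(t,[0,0,150],[40,90,255],(268,180,300,205))): print("hook",cen(c),cv2.boundingRect(c),cv2.minAreaRect(c))
for n,u,z in(("purple1",(310,270),.05),("black",(243,283),.05),("purple2",(195,312),.05),("jar",(302,115),.1),("slice",(336,134),.009),("mug",(387,112),.085),("foot1",(137,143),.005),("foot2",(230,152),.005)):print(n,plane(T,u,z))
```

```text
[ 67 150 155] [ 68 181 138] [ 84 133 111] [ 15 255  99] [ 23  12 189]
t green ((287.43585205078125, 213.65438842773438), 13.589807510375977) (275, 203, 26, 25) [ 0.4998 -0.0185  0.05  ]
t blue ((287.7765808105469, 213.77659606933594), 16.71466827392578) (272, 201, 32, 30) [ 0.4996 -0.0191  0.05  ]
s green ((277.73333740234375, 241.1777801513672), 18.030698776245117) (263, 224, 26, 36) 
s blue ((279.137939453125, 253.96551513671875), 20.70123863220215) (261, 236, 35, 39) 
tray ((426.0538330078125, 230.56922912597656), (103.4449691772461, 99.10374450683594), 7.125016689300537) [ 0.4638 -0.2984  0.04  ] [array([ 0.3794, -0.1799,  0.04  ]), array([ 0.5779, -0.2099,  0.04  ]), array([ 0.5499, -0.4202,  0.04  ]), array([ 0.3513, -0.3863,  0.04  ])]
rail [0.6538 0.3004 0.195 ]
rail [0.6369 0.0991 0.195 ]
rail tri (array([0.6573, 0.3033, 0.1868]), np.float64(0.002306382212772251)) (array([0.6358, 0.0994, 0.1939]), np.float64(0.0027885842871767934))
hook [281.2952 188.5028] (268, 180, 31, 24) ((283.0, 191.5), (23.0, 30.0), 90.0)
purple1 [ 0.3876 -0.062   0.05  ]
black [0.3631 0.0708 0.05  ]
purple2 [0.3069 0.1657 0.05  ]
jar [ 0.6872 -0.0477  0.1   ]
slice [ 0.6712 -0.1238  0.009 ]
mug [ 0.6964 -0.2162  0.085 ]
foot1 [0.657  0.3004 0.005 ]
foot2 [0.6353 0.1013 0.005 ]
```

View pics/crop1.png

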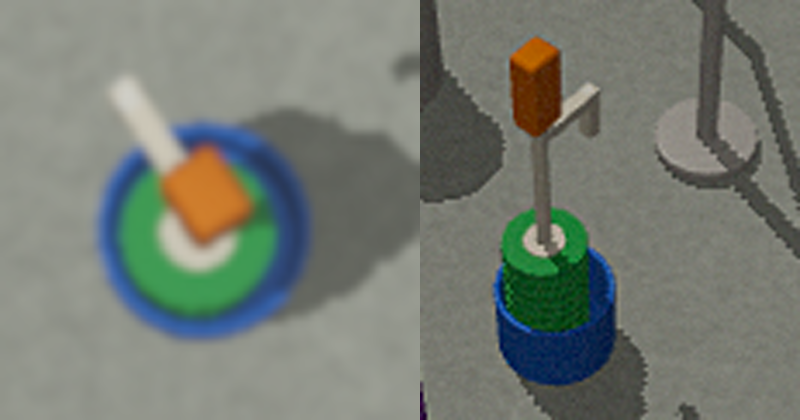

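Crop: brush stands slightly leaned/offset in its holder, the hook arm pointing up-left in the top view (tip at ≈(275.7,190) top px); grip top at ≈(289,207).

```bash
cat >> h.py <<'E'
np.set_printoptions(precision=4,suppress=True)
def go(p,yaw=None):
    o=get_obs(); R=Ro.from_euler('xyz',o['eef_rot']); 
    print("t",round(o['time_s'],2),"at",o['ee_pos'],o['eef_rot'],"w",round(o['grip_width'],4),"F",o['force'])
    print("shift cm",R.inv().apply(np.array(p)-o['ee_pos'])*100)
    if yaw is not None: print("turn",(R.inv()*Ro.from_euler('xyz',[-np.pi/2,0,yaw])).as_rotvec()*180/np.pi/5)
E
python3 - <<'E'
from h import *
T=cam("top")
tip=plane(T,(275.7,190),.18); g=plane(T,(289.2,207.2),.238); hd=plane(T,(287.4,213.7),.091)
print(tip,g,hd,np.degrees(np.arctan2(*(tip-g)[1::-1])),np.linalg.norm(tip-g))
print("tray",plane(T,(428,231),.04), "purple2 grip",plane(T,(177,326),.23))
go([.439,.219,.205]); go([.439,.219,.117])
E
```

```text
[0.5317 0.0037 0.18  ] [ 0.4965 -0.0182  0.238 ] [ 0.4968 -0.0177  0.091 ] 31.912105635933287 0.07129681908363676
tray [ 0.4629 -0.3023  0.04  ] purple2 grip [0.3079 0.163  0.23  ]
t 0.15 at [0.1817 0.5189 0.205 ] [-1.5707  0.0008  1.234 ] w 0.0938 F [-0.1837  0.0463 -1.0201]
shift cm [-19.8028   0.0169 -34.1965]
t 0.15 at [0.1817 0.5189 0.205 ] [-1.5707  0.0008  1.234 ] w 0.0938 F [-0.1837  0.0463 -1.0201]
shift cm [-19.7953   8.8169 -34.1969]
```

>>> send_rows(
  series="0 0 0 -2 0 -3.4 1;0 0 0 -4 0 -6.8 1;0 0 0 -6 0 -10.2 1;0 0 0 -8 0 -13.7 1;0 0 0 -10 0 -17.1 1;0 0 0 -12 0 -20.5 1;0 0 0 -14 0 -24 1;0 0 0 -16 0 -27.4 1;0 0 0 -18 0 -30.8 1;0 0 0 -19.8 0 -34.2 1",
  newtons=15,
)

```text
time_s: 0.98
ee_pos: [0.4399, 0.2173, 0.2055]
eef_rot: [-1.571, 0.0, 1.234]
force: [0.6, 0.9, -0.2]
grip_width: 0.0938
```

Run:
```python
from h import *
go([.439,.219,.117])
c=cam("wrist"); im=camera("wrist"); cv2.imwrite("pics/w1.png",im[:,:,::-1])
m=mask(im,[0,170,60],[5,255,255]); b=blobs(m,200)[0]; e=cv2.fitEllipse(cv2.convexHull(b)); print(e,plane(c,e[0],.115))
x,y,w,h=cv2.boundingRect(b)
k=blobs(mask(im,[0,0,0],[180,255,60],(x,max(y-40,0),x+w,y+h)),50)
for q in k[:2]: print(cv2.boundingRect(q),cen(q),plane(c,cen(q),.135))
```

```text
t 0.98 at [0.4399 0.2173 0.2055] [-1.5708  0.      1.2338] w 0.0938 F [ 0.5899  0.8786 -0.1832]
shift cm [0.1336 8.8503 0.146 ]
((279.2917175292969, 207.2289581298828), (109.17032623291016, 113.35717010498047), 88.27989959716797) [0.4372 0.2212 0.115 ]
(265, 199, 30, 37) [279.4468 217.0985] [0.4389 0.2206 0.135 ]
```

>>> send_rows(
  series="0 0 0 .2 2 .15 1;0 0 0 .2 4 .15 1;0 0 0 .2 6 .15 1;0 0 0 .2 7.5 .15 1;0 0 0 .2 8.4 .15 1;0 0 0 .2 8.7 .15 1;0 0 0 .2 8.7 .15 -1;0 0 0 .2 8.7 .15 -1;0 0 0 .2 8.7 .15 -1;0 0 0 .2 8.7 .15 -1",
  newtons=15,
)

```text
time_s: 1.87
ee_pos: [0.4387, 0.2217, 0.1192]
eef_rot: [-1.572, -0.001, 1.234]
force: [0.2, -0.2, -0.5]
grip_width: 0.0706
```

>>> send_rows(
  series="0 0 0 0 0 0 -1;0 0 0 0 0 0 -1;0 0 0 0 0 0 -1;0 0 0 0 0 0 -1;0 0 0 0 -.5 0 -1;0 0 0 0 -1.5 0 -1;0 0 0 0 -3 0 -1;0 0 0 0 -4.5 0 -1;0 0 0 0 -6.5 0 -1;0 0 0 0 -9 0 -1",
)

```text
time_s: 2.7
ee_pos: [0.4379, 0.2214, 0.2095]
eef_rot: [-1.57, 0.001, 1.234]
force: [-0.3, -0.1, 0.3]
grip_width: 0.0042
```

Run:
```python
from h import *
go([.463,-.302,.26],1.234); go([.463,-.302,.03])
```

```text
t 2.7 at [0.4379 0.2214 0.2095] [-1.57    0.0007  1.234 ] w 0.0042 F [-0.3423 -0.1413  0.2721]
shift cm [-48.5726  -5.0309 -19.6601]
turn [-0.0091 -0.0004 -0.0085]
t 2.7 at [0.4379 0.2214 0.2095] [-1.57    0.0007  1.234 ] w 0.0042 F [-0.3423 -0.1413  0.2721]
shift cm [-48.5555  17.9691 -19.6783]
```

Fingers closed too slowly before my lift; the lid stayed. Look and retry.

Run:
```python
from h import *
c=cam("wrist"); im=camera("wrist"); cv2.imwrite("pics/w2.png",im[:,:,::-1])
m=mask(im,[0,170,60],[5,255,255]); b=blobs(m,200)[0]; e=cv2.fitEllipse(cv2.convexHull(b)); print(e,plane(c,e[0],.115))
x,y,w,h=cv2.boundingRect(b)
for q in blobs(mask(im,[0,0,0],[180,255,60],(x,max(y-40,0),x+w,y+h)),50)[:2]: print(cv2.boundingRect(q),cen(q),plane(c,cen(q),.135))
```

```text
((275.3249206542969, 209.94577026367188), (107.08573150634766, 111.46275329589844), 89.7995834350586) [0.4373 0.2213 0.115 ]
(261, 202, 29, 36) [275.1348 219.6731] [0.4389 0.2206 0.135 ]
```

View pics/w2.png

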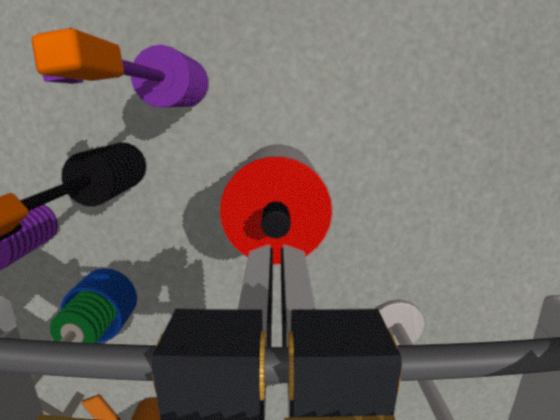

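Image: lid undisturbed, knob at (275,219), fingers shut above it.

>>> send_rows(
  series="0 0 0 -.05 0 -.1 0.1;0 0 0 -.05 1 -.1 0.1;0 0 0 -.05 2 -.1 0.1;0 0 0 -.05 3 -.1 0.1;0 0 0 -.05 4 -.1 0.1;0 0 0 -.05 5 -.1 0.1;0 0 0 -.05 5 -.1 0.1;0 0 0 -.05 5 -.1 0.1;0 0 0 -.05 5 -.1 0.1;0 0 0 -.05 5 -.1 0.1",
)

```text
time_s: 3.58
ee_pos: [0.4394, 0.2209, 0.1589]
eef_rot: [-1.571, -0.001, 1.234]
force: [0.2, 0.5, 0.8]
grip_width: 0.0513
```

>>> send_rows(
  series="0 0 0 0 1.5 0 0.1;0 0 0 0 3 0 0.1;0 0 0 0 4 0 0.1;0 0 0 0 4.1 0 0.1;0 0 0 0 4.1 0 -1;0 0 0 0 4.1 0 -1;0 0 0 0 4.1 0 -1;0 0 0 0 4.1 0 -1;0 0 0 0 4.1 0 -1;0 0 0 0 4.1 0 -1",
)

```text
time_s: 4.42
ee_pos: [0.4393, 0.2209, 0.1179]
eef_rot: [-1.571, -0.001, 1.234]
force: [0.1, -0.6, 4.1]
grip_width: 0.0217
```

>>> send_rows(
  series="0 0 0 0 0 0 -1;0 0 0 0 0 0 -1;0 0 0 0 0 0 -1;0 0 0 0 0 0 -1;0 0 0 0 0 0 -1;0 0 0 0 0 0 -1;0 0 0 0 0 0 -1;0 0 0 0 0 0 -1;0 0 0 0 0 0 -1;0 0 0 0 0 0 -1",
)

```text
time_s: 5.25
ee_pos: [0.4394, 0.2209, 0.1179]
eef_rot: [-1.571, -0.001, 1.234]
force: [-0.8, -0.9, 4.8]
grip_width: 0.0214
```

>>> send_rows(
  series="0 0 0 0 -.5 0 -1;0 0 0 0 -1.5 0 -1;0 0 0 0 -3.5 0 -1;0 0 0 0 -6 0 -1;0 0 0 0 -9 0 -1;0 0 0 0 -12 0 -1;0 0 0 0 -15 0 -1;0 0 0 0 -17 0 -1;0 0 0 0 -17.5 0 -1;0 0 0 0 -17.5 0 -1",
)

```text
time_s: 6.08
ee_pos: [0.4393, 0.2209, 0.2937]
eef_rot: [-1.573, -0.002, 1.234]
force: [0.5, -0.2, -0.6]
grip_width: 0.0216
```

Run:
```python
from h import *
go([.463,-.302,.29],1.234)
```

```text
t 6.08 at [0.4393 0.2209 0.2937] [-1.5725 -0.0016  1.234 ] w 0.0216 F [ 0.4945 -0.2233 -0.5577]
shift cm [-48.5675   0.3262 -19.5123]
turn [0.02   0.0002 0.0179]
```

>>> send_rows(
  series="0 0 0 -2 0 -.8 -1;0 0 0 -4.5 0 -1.8 -1;0 0 0 -7.5 0 -3 -1;0 0 0 -10.5 0 -4.2 -1;0 0 0 -13.5 0 -5.4 -1;0 0 0 -16.5 0 -6.6 -1;0 0 0 -19.5 0 -7.8 -1;0 0 0 -22.5 0 -9 -1;0 0 0 -25.5 0 -10.2 -1;0 0 0 -28.5 0 -11.4 -1",
)

```text
time_s: 6.92
ee_pos: [0.4518, -0.0874, 0.2908]
eef_rot: [-1.568, 0.0, 1.234]
force: [0.6, 1.2, -0.6]
grip_width: 0.0216
```

>>> send_rows(
  series="0 0 0 -3 0 -1.2 -1;0 0 0 -6 0 -2.4 -1;0 0 0 -9 0 -3.6 -1;0 0 0 -12 0 -4.9 -1;0 0 0 -15 0 -6.1 -1;0 0 0 -17.5 0 -7.1 -1;0 0 0 -19.3 0 -7.8 -1;0 0 0 -20 0 -8.1 -1;0 0 0 -20 0 -8.1 -1;0 0 0 -20 0 -8.1 -1",
)

```text
time_s: 7.75
ee_pos: [0.4628, -0.3007, 0.2915]
eef_rot: [-1.569, -0.001, 1.234]
force: [1.1, 1.2, -1.1]
grip_width: 0.0217
```

Run:
```python
from h import *
go([.463,-.302,.03],1.234)
T,S=cam("top"),cam("side"); im=camera("side"); cv2.imwrite("pics/s2.png",im[:,:,::-1])
```

```text
t 7.75 at [ 0.4628 -0.3007  0.2915] [-1.5692 -0.0007  1.2339] w 0.0217 F [ 1.0822  1.1601 -1.1138]
shift cm [-0.1346 26.1463 -0.1057]
turn [-0.018  -0.0015  0.0082]
```

View pics/s2.png

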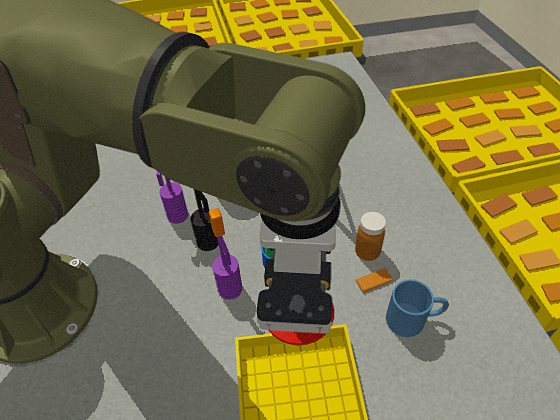

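Image: lid held level under the gripper, over the tray's far part. Lower.

>>> send_rows(
  series="0 0 0 0 2.5 0 -1;0 0 0 0 5.5 0 -1;0 0 0 0 8.5 0 -1;0 0 0 0 11.5 0 -1;0 0 0 0 14.5 0 -1;0 0 0 0 17.5 0 -1;0 0 0 0 20.5 0 -1;0 0 0 0 23 0 -1;0 0 0 0 25 0 -1;0 0 0 0 25.9 0 -1",
)

```text
time_s: 8.63
ee_pos: [0.4622, -0.2994, 0.0311]
eef_rot: [-1.568, -0.001, 1.235]
force: [0.0, 0.3, -1.1]
grip_width: 0.0218
```

>>> send_rows(
  series="0 0 0 0 .3 0 -1;0 0 0 0 .6 0 -1;0 0 0 0 .8 0 -1;0 0 0 0 .95 0 -1;0 0 0 0 1.1 0 -1;0 0 0 0 1.2 0 -1;0 0 0 0 1.3 0 -1;0 0 0 0 1.3 0 -1;0 0 0 0 1.3 0 -1;0 0 0 0 1.3 0 -1",
)

```text
time_s: 9.47
ee_pos: [0.4629, -0.3015, 0.0206]
eef_rot: [-1.571, 0.0, 1.234]
force: [0.5, -1.3, -1.0]
grip_width: 0.0214
```

>>> send_rows(
  series="0 0 0 0 .1 0 -1;0 0 0 0 .2 0 -1;0 0 0 0 .2 0 -1;0 0 0 0 .2 0 -1;0 0 0 0 .2 0 -1;0 0 0 0 .2 0 0;0 0 0 0 .2 0 0;0 0 0 0 .2 0 0;0 0 0 0 .2 0 0;0 0 0 0 .2 0 0",
)

```text
time_s: 10.3
ee_pos: [0.4629, -0.3014, 0.0184]
eef_rot: [-1.571, -0.0, 1.234]
force: [-0.4, -0.1, -0.2]
grip_width: 0.0466
```

>>> send_rows(
  series="0 0 0 0 -.5 0 0;0 0 0 0 -1.5 0 0;0 0 0 0 -3 0 0;0 0 0 0 -6 0 0;0 0 0 0 -10 0 0;0 0 0 0 -14 0 0;0 0 0 0 -18 0 0;0 0 0 0 -22 0 0;0 0 0 0 -26 0 0;0 0 0 0 -28 0 0",
)

```text
time_s: 11.13
ee_pos: [0.4631, -0.3015, 0.3049]
eef_rot: [-1.577, 0.002, 1.234]
force: [0.6, -0.5, 0.8]
grip_width: 0.0471
```

Run:
```python
from h import *
th=np.radians(31.9)
go([.4966,-.018,.30],th+np.pi/2)
c=cam("wrist"); im=camera("wrist")
b=blobs(mask(im,[0,170,60],[5,255,255]),200)[0]; e=cv2.fitEllipse(cv2.convexHull(b)); print(e,plane(c,e[0],.021))
t=camera("top"); cv2.imwrite("pics/t3.png",np.hstack([im[:,:,::-1][::2,::2],t[:,:,::-1][::2,::2]]))
```

```text
t 11.13 at [ 0.4631 -0.3015  0.3049] [-1.5774  0.0021  1.2341] w 0.0471 F [ 0.6211 -0.537   0.7557]
shift cm [27.8679  0.3871  6.2111]
turn [  0.0596 -10.2386  -0.056 ]
((276.49993896484375, 166.72378540039062), (64.90593719482422, 65.77876281738281), 77.30057525634766) [ 0.4615 -0.3005  0.021 ]
```

>>> send_rows(
  series="0 -1 0 2.5 0 .5 0;0 -2 0 5.5 0 1.2 0;0 -3.3 0 8.5 0 1.9 0;0 -4.6 0 12 0 2.6 0;0 -5.9 0 15.5 0 3.4 0;0 -7.2 0 19 0 4.2 0;0 -8.5 0 22.5 0 5 0;0 -9.5 0 25.5 0 5.7 0;0 -10.2 0 27.5 0 6.2 0;0 -10.2 0 27.9 0 6.2 0",
)

```text
time_s: 12.07
ee_pos: [0.4962, -0.0148, 0.2981]
eef_rot: [-1.57, -0.001, 2.13]
force: [-1.2, -0.7, -0.1]
grip_width: 0.0473
```

Run:
```python
from h import *
c=cam("wrist"); im=camera("wrist"); cv2.imwrite("pics/w3.png",im[:,:,::-1])
go([.4966,-.018,.197],np.radians(121.9))
for q in blobs(mask(im,[5,170,70],[16,255,255]),150)[:4]: print(cv2.boundingRect(q),cv2.minAreaRect(q),plane(c,cen(q),.238))
```

```text
t 12.12 at [ 0.4964 -0.0159  0.2981] [-1.5703 -0.0006  2.1262] w 0.0472 F [ 0.9531 -0.8426  0.2541]
shift cm [-0.1967 10.1082  0.0911]
turn [-0.0058 -0.0155  0.0069]
(437, 113, 61, 31) ((467.12738037109375, 125.89523315429688), (58.09495544433594, 27.34789276123047), 11.888657569885254) [0.3695 0.0581 0.238 ]
(286, 34, 38, 40) ((303.55157470703125, 54.6340217590332), (32.592613220214844, 35.232513427734375), 23.96249008178711) [ 0.3919 -0.0599  0.238 ]
(129, 211, 34, 49) ((145.1158447265625, 235.04269409179688), (22.372074127197266, 45.040470123291016), 20.2248592376709) [ 0.5532 -0.0901  0.238 ]
(260, 195, 24, 43) ((271.5, 216.0), (42.0, 23.0), 90.0) [ 0.4933 -0.0203  0.238 ]
```

View pics/w3.png

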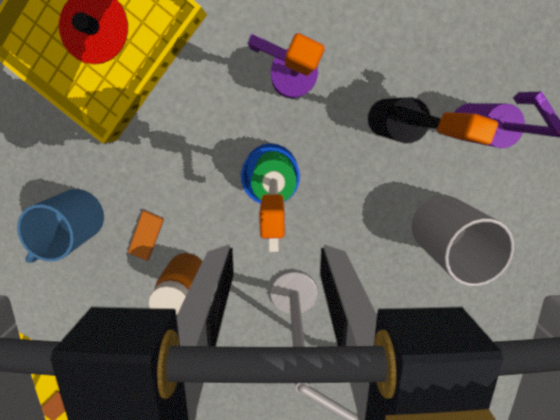

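Image: hook in line with the tool's -z (grip at (272,216), hook tip (273,247)), fingers straddle it; lid lies in tray at (93,27). Descend.

>>> send_rows(
  series="0 0 0 -.2 1.5 0 0;0 0 0 -.2 3 0 0;0 0 0 -.2 5 0 0;0 0 0 -.2 7 0 0;0 0 0 -.2 8.5 0 0;0 0 0 -.2 9.5 0 0;0 0 0 -.2 10.1 0 0;0 0 0 -.2 10.1 0 -1;0 0 0 -.2 10.1 0 -1;0 0 0 -.2 10.1 0 -1",
  newtons=35,
)

```text
time_s: 12.95
ee_pos: [0.498, -0.0195, 0.1983]
eef_rot: [-1.572, 0.001, 2.124]
force: [0.7, -1.3, 0.9]
grip_width: 0.0301
```

>>> send_rows(
  series="0 0 0 0 0 0 -1;0 0 0 0 0 0 -1;0 0 0 0 0 0 -1;0 0 0 0 0 0 -1;0 0 0 0 0 0 -1;0 0 0 0 0 0 -1;0 0 0 0 -.5 0 -1;0 0 0 0 -1 0 -1;0 0 0 0 -1.5 0 -1;0 0 0 0 -2 0 -1",
)

```text
time_s: 13.78
ee_pos: [0.4976, -0.0193, 0.218]
eef_rot: [-1.571, -0.0, 2.124]
force: [-0.2, -0.5, -2.2]
grip_width: 0.0175
```

>>> send_rows(
  series="0 0 0 0 -1 0 -1;0 0 0 0 -3 0 -1;0 0 0 0 -5.5 0 -1;0 0 0 0 -8 0 -1;0 0 0 0 -10 0 -1;0 0 0 0 -12 0 -1;0 0 0 0 -14 0 -1;0 0 0 0 -15 0 -1;0 0 0 0 -15 0 -1;0 0 0 0 -15 0 -1",
)

```text
time_s: 14.62
ee_pos: [0.4976, -0.0193, 0.3671]
eef_rot: [-1.571, -0.0, 2.124]
force: [-0.5, 0.2, -1.8]
grip_width: 0.0181
```

Run:
```python
from h import *
go([.4385,.2205,.365])
T,S=cam("top"),cam("side"); t=camera("top"); s=camera("side")
cv2.imwrite("pics/c4.png",np.hstack([t[100:360,100:360],s[60:320,140:400]])[:,:,::-1])
o=get_obs()['ee_pos']; print("pred tip px",proj(S,o-[0,0,.191]),proj(T,o-[0,0,.191]))
c=cam("wrist"); w=camera("wrist"); cv2.imwrite("pics/w4.png",w[:,:,::-1])
```

```text
t 14.62 at [ 0.4976 -0.0193  0.3671] [-1.5707 -0.0001  2.1242] w 0.0181 F [-0.4508  0.1586 -1.8096]
shift cm [23.505   0.2089 -7.5751]
pred tip px [274.5751 203.8967] [289.0897 209.7953]
```

View pics/c4.png

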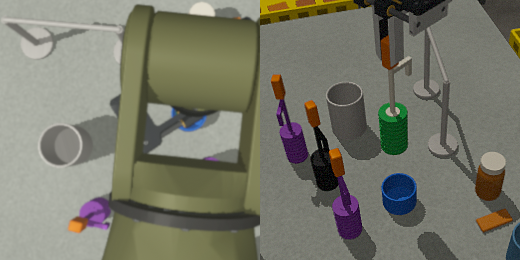

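Image: brush held straight, clear of holder; beaker open, rim centre about (161,247) in the top picture. Fit the rim.

Run:
```python
from h import *
T,S=cam("top"),cam("side")
c=cv2.imread("pics/c4.png",0)
h=cv2.HoughCircles(cv2.GaussianBlur(c[115:180,30:95],(3,3),0),cv2.HOUGH_GRADIENT,1,10,param1=80,param2=12,minRadius=15,maxRadius=25)
for q in h[0][:3]: u=q[:2]+[130,215]; print(u,q[2],plane(T,u,.11), proj(T,plane(T,u,.11)+[0,.042,0]))
# beaker mouth in side crop, approx ellipse centre
print(tri(T,h[0][0][:2]+[130,215],S,(345-260+140,94+60)))
go([.437,.219,.365])
```

```text
[159.5 244.5] 19.1 [0.4396 0.2225 0.11  ] [137.26   244.6374]
[171.5 244.5] 17.7 [0.4394 0.1999 0.11  ] [149.2131 244.642 ]
(array([0.4397, 0.2242, 0.1035]), np.float64(1.821283036061185e-05))
t 14.77 at [ 0.4974 -0.0193  0.3663] [-1.5693 -0.0012  2.124 ] w 0.0179 F [ 0.0223 -0.2641 -1.0432]
shift cm [23.449   0.1426 -7.382 ]
```

>>> send_rows(
  series="0 0 0 1.5 0 -.5 -1;0 0 0 4 0 -1.3 -1;0 0 0 7 0 -2.3 -1;0 0 0 10 0 -3.2 -1;0 0 0 13 0 -4.2 -1;0 0 0 16 0 -5.2 -1;0 0 0 19 0 -6.2 -1;0 0 0 21.5 0 -7 -1;0 0 0 23 0 -7.5 -1;0 0 0 23.5 0 -7.6 -1",
)

```text
time_s: 15.6
ee_pos: [0.438, 0.2224, 0.3665]
eef_rot: [-1.569, -0.001, 2.126]
force: [0.1, -0.3, -2.7]
grip_width: 0.0182
```

>>> send_rows(
  series="0 0 0 0 .5 0 -1;0 0 0 0 1.5 0 -1;0 0 0 0 2.5 0 -1;0 0 0 0 3.5 0 -1;0 0 0 0 4.2 0 -1;0 0 0 0 4.5 0 -1;0 0 0 0 4.5 0 -1;0 0 0 0 4.5 0 -1;0 0 0 0 4.5 0 -1;0 0 0 0 4.5 0 -1",
)

```text
time_s: 16.43
ee_pos: [0.4389, 0.2206, 0.3229]
eef_rot: [-1.572, 0.0, 2.124]
force: [0.2, 0.4, -1.3]
grip_width: 0.0174
```

Run:
```python
from h import *
go([.4385,.221,.198]); c=cam("wrist");w=camera("wrist");s=camera("side")
o=get_obs()['ee_pos']; print("tip px",proj(c,o-[0,0,.191]))
a=w[:,:,::-1]; b=cv2.resize(s[100:240,150:310,::-1],(0,0),fx=2.5,fy=2.5)
cv2.imwrite("pics/c5.png",np.hstack([a[60:410,100:480],b[:350]]))
```

```text
t 16.43 at [0.4389 0.2206 0.3229] [-1.5716  0.0002  2.1241] w 0.0174 F [ 0.187   0.3885 -1.3183]
shift cm [ 0.0576 12.4885  0.0264]
tip px [276.2876 184.2738]
```

View pics/c5.png

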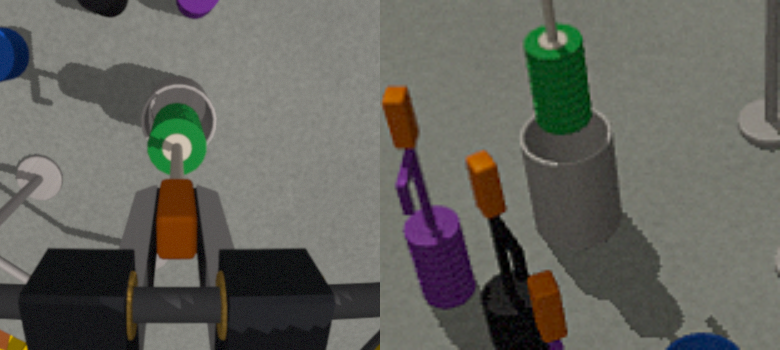

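Run:
```python
from h import *
c=cam("wrist"); p=plane(c,(279.5,181.5),.11); print(p); go([p[0],p[1],.198])
```

```text
[0.4382 0.2245 0.11  ]
t 16.53 at [0.4389 0.2206 0.3227] [-1.5713  0.0001  2.1241] w 0.0177 F [ 1.566   0.6108 -0.9665]
shift cm [ 0.3637 12.4746 -0.1358]
```

Wrist view: rim centre ≈(279.5,181.5), ~3 mm to tool +x of the brush; correct while lowering.

>>> send_rows(
  series="0 0 0 .25 0 -.1 -1;0 0 0 .25 1 -.1 -1;0 0 0 .25 2.5 -.1 -1;0 0 0 .25 4 -.1 -1;0 0 0 .25 5.5 -.1 -1;0 0 0 .25 7 -.1 -1;0 0 0 .25 8.5 -.1 -1;0 0 0 .25 9.5 -.1 -1;0 0 0 .25 10.5 -.1 -1;0 0 0 .25 11 -.1 -1",
)

```text
time_s: 17.37
ee_pos: [0.438, 0.2231, 0.2111]
eef_rot: [-1.57, -0.0, 2.124]
force: [0.1, -0.5, -1.1]
grip_width: 0.0179
```

>>> send_rows(
  series="0 0 0 0 .4 0 -1;0 0 0 0 .8 0 -1;0 0 0 0 1.1 0 -1;0 0 0 0 1.3 0 -1;0 0 0 0 1.4 0 -1;0 0 0 0 1.5 0 -1;0 0 0 0 1.6 0 -1;0 0 0 0 1.6 0 -1;0 0 0 0 1.6 0 -1;0 0 0 0 1.6 0 -1",
)

```text
time_s: 18.2
ee_pos: [0.4386, 0.2234, 0.1969]
eef_rot: [-1.572, 0.0, 2.124]
force: [-1.0, 0.6, 4.1]
grip_width: 0.0181
```

Floor contact felt (~5 N change). Now the strokes.

>>> send_rows(
  series="0 0 0 0 -.5 0 -1;0 0 0 0 -2 0 -1;0 0 0 0 -4 0 -1;0 0 0 0 -6 0 -1;0 0 0 0 -7 0 -1;0 0 0 0 -7 0 -1;0 0 0 0 -7 0 -1;0 0 0 0 -7 0 -1;0 0 0 0 -7 0 -1;0 0 0 0 -7 0 -1",
)

```text
time_s: 19.03
ee_pos: [0.4381, 0.2231, 0.2656]
eef_rot: [-1.569, -0.0, 2.124]
force: [0.9, 0.1, -1.4]
grip_width: 0.0178
```

>>> send_rows(
  series="0 0 0 0 1 0 -1;0 0 0 0 2.5 0 -1;0 0 0 0 4 0 -1;0 0 0 0 5.3 0 -1;0 0 0 0 6 0 -1;0 0 0 0 6.5 0 -1;0 0 0 0 6.8 0 -1;0 0 0 0 7 0 -1;0 0 0 0 7 0 -1;0 0 0 0 7 0 -1",
)

```text
time_s: 19.87
ee_pos: [0.4386, 0.2233, 0.1969]
eef_rot: [-1.572, 0.0, 2.124]
force: [-0.5, -0.3, -0.1]
grip_width: 0.018
```

>>> send_rows(
  series="0 0 0 0 -.5 0 -1;0 0 0 0 -2 0 -1;0 0 0 0 -4 0 -1;0 0 0 0 -6 0 -1;0 0 0 0 -7 0 -1;0 0 0 0 -7 0 -1;0 0 0 0 -7 0 -1;0 0 0 0 -7 0 -1;0 0 0 0 -7 0 -1;0 0 0 0 -7 0 -1",
)

```text
time_s: 20.7
ee_pos: [0.4381, 0.2231, 0.2656]
eef_rot: [-1.569, -0.0, 2.124]
force: [-0.9, 0.0, -1.5]
grip_width: 0.0177
```

>>> send_rows(
  series="0 0 0 0 1 0 -1;0 0 0 0 2.5 0 -1;0 0 0 0 4 0 -1;0 0 0 0 5.3 0 -1;0 0 0 0 6 0 -1;0 0 0 0 6.5 0 -1;0 0 0 0 6.8 0 -1;0 0 0 0 7 0 -1;0 0 0 0 7 0 -1;0 0 0 0 7 0 -1",
)

```text
time_s: 21.53
ee_pos: [0.4386, 0.2234, 0.1969]
eef_rot: [-1.572, 0.0, 2.124]
force: [-0.2, 0.1, 0.8]
grip_width: 0.0179
```

>>> send_rows(
  series="0 0 0 0 -.5 0 -1;0 0 0 0 -2 0 -1;0 0 0 0 -4 0 -1;0 0 0 0 -6 0 -1;0 0 0 0 -8 0 -1;0 0 0 0 -10 0 -1;0 0 0 0 -12 0 -1;0 0 0 0 -14 0 -1;0 0 0 0 -16 0 -1;0 0 0 0 -18 0 -1",
)

```text
time_s: 22.37
ee_pos: [0.4381, 0.2231, 0.378]
eef_rot: [-1.571, 0.0, 2.124]
force: [0.2, 0.5, -1.1]
grip_width: 0.0176
```

Run:
```python
from h import *
T,S=cam("top"),cam("side"); t=camera("top"); s=camera("side")
cv2.imwrite("pics/c6.png",np.hstack([t[80:300,60:340],s[60:280,140:420]])[:,:,::-1])
go([.6,.2,.37],np.radians(84.8))
```

```text
t 22.47 at [0.4388 0.2234 0.3795] [-1.576   0.0009  2.1241] w 0.018 F [-0.107  -0.0404 -2.1786]
shift cm [-10.4634   1.0287 -12.481 ]
turn [0.0606 7.3806 0.0097]
```

View pics/c6.png

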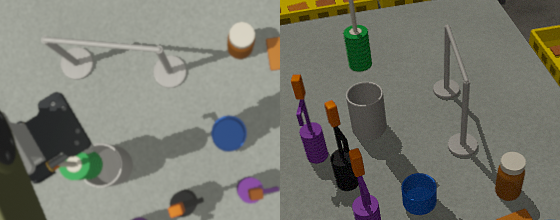

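Image: beaker still standing upright, brush clear above it, rail free. Refine the bar line.

Run:
```python
from h import *
T,S=cam("top"),cam("side"); g=cv2.imread("pics/top0.png",0).astype(float)
def fit(im,cols):
    P=[]
    for u in cols:
        r0=int(121+(u-105)*8/115); a=im[r0-6:r0+8,u]-np.median(im[r0-12:r0+14,u]); a=np.clip(a,12,None)-12
        if a.sum()>0: P.append((u,(a*np.arange(r0-6,r0+8)).sum()/a.sum()))
    P=np.array(P); k=np.polyfit(P[:,0],P[:,1],1); print(k,np.std(P[:,1]-np.polyval(k,P[:,0])));return k
k=fit(g,range(112,212))
for u in(105,162.5,220): print(plane(T,(u,np.polyval(k,u)),.195))
# height: side px on the bar -> intersect with top plane through bar line
c0,d1=ray(T,(112,np.polyval(k,112))); _,d2=ray(T,(212,np.polyval(k,212))); n=np.cross(d1,d2)
for uv in((311,100),(317,118),(322,132)):
    o,d=ray(S,uv); print(o+d*((c0-o)@n/(d@n)))
```

```text
[  0.0842 110.5932] 0.26513200736810877
[0.6566 0.3005 0.195 ]
[0.6465 0.1992 0.195 ]
[0.6367 0.0991 0.195 ]
[0.6726 0.3222 0.1377]
[0.6688 0.2611 0.1286]
[0.6615 0.2014 0.1344]
```

Run:
```python
from h import *
T,S=cam("top"),cam("side"); g=cv2.imread("pics/side0.png",0).astype(int)
for z in(.195,.135):
  for u in ([.6566,.3005],[.6465,.1992],[.6367,.0991]): print(z,proj(S,np.array(u+[z])+([.019,0,0] if z<.15 else 0)))
for r in(95,105,118,130): print(r,g[r,300:335])
```

```text
0.195 [307.638   85.8077]
0.195 [316.7579 111.8213]
0.195 [327.1712 141.4133]
0.135 [314.8114 105.802 ]
0.135 [323.9957 132.0646]
0.135 [334.3976 161.7091]
95 [120 113 121 122 108  70  76  76  94 137 148 138 118 118 127 124 119 120
 123 121 116 124 124 126 126 123 119 117 120 124 119 116 121 116 113]
105 [123 124 127 123  95  64  78  79  67  78 111 117 121 145 150 125 109 124
 126 127 119 122 122 122 123 125 117 122 123 119 119 123 122 119 122]
118 [124 120 124 123  82  74  77  78  62  79 133 125 122 124 125 117 104 134
 148 140 116 104 121 123 121 119 118 117 120 117 123 118 118 118 124]
130 [121 120 121 120  78  73  74  73  66  86 126 120 119 117 121 117 119 120
 121 114  95 129 148 146 121 102 123 119 116 117 119 120 119 116 118]
```

Run:
```python
from h import *
go([.572,.2066,.378],1.472)
```

```text
t 22.47 at [0.4388 0.2234 0.3795] [-1.576   0.0009  2.1241] w 0.018 F [-0.107  -0.0404 -2.1786]
shift cm [ -8.4311   0.2164 -10.4499]
turn [0.0606 7.4727 0.01  ]
```

>>> send_rows(
  series="0 .7 0 -.8 0 -1 -1;0 1.6 0 -1.8 0 -2.2 -1;0 2.5 0 -2.8 0 -3.5 -1;0 3.5 0 -4 0 -5 -1;0 4.5 0 -5.2 0 -6.4 -1;0 5.5 0 -6.4 0 -7.8 -1;0 6.4 0 -7.3 0 -9 -1;0 7.1 0 -8 0 -10 -1;0 7.47 0 -8.4 0 -10.45 -1;0 7.47 0 -8.4 0 -10.45 -1",
)

```text
time_s: 23.3
ee_pos: [0.5722, 0.2063, 0.3743]
eef_rot: [-1.569, 0.001, 1.47]
force: [0.3, 0.4, -2.4]
grip_width: 0.0178
```

>>> send_rows(
  series="0 0 0 0 .5 0 -1;0 0 0 0 1.5 0 -1;0 0 0 0 3 0 -1;0 0 0 0 4.5 0 -1;0 0 0 0 6.5 0 -1;0 0 0 0 8.5 0 -1;0 0 0 0 10 0 -1;0 0 0 0 11 0 -1;0 0 0 0 11 0 -1;0 0 0 0 11 0 -1",
)

```text
time_s: 24.13
ee_pos: [0.5711, 0.2067, 0.2665]
eef_rot: [-1.571, 0.0, 1.473]
force: [0.5, 0.1, -1.2]
grip_width: 0.0179
```

Run:
```python
from h import *
n=np.array([.9952,-.0983]); C=np.array([.6465,.1992]); p=C-.02*n; go([*p,.267],1.472)
c=cam("wrist");w=camera("wrist");s=camera("side")
b=cv2.resize(s[60:240,240:380,::-1],(0,0),fx=2.2,fy=2.2)
cv2.imwrite("pics/c7.png",np.hstack([w[24:420,80:520,::-1],b]))
for q in(-.08,0,.08): print("bar px",proj(c,np.array([*(C+q*np.array([.0983,.9952])),.195])))
o=get_obs()['ee_pos']; print("hook tip px",proj(c,o+np.array([*(.04*n),-.018])))
```

```text
t 24.13 at [0.5711 0.2067 0.2665] [-1.5707  0.0001  1.4728] w 0.0179 F [ 0.5287  0.0934 -1.2397]
shift cm [-0.0094 -0.0478 -5.5775]
turn [-0.0015  0.009  -0.001 ]
bar px [175.9478 308.9485]
bar px [275.6169 309.7865]
bar px [375.2523 309.0884]
hook tip px [275.9015 307.665 ]
```

View pics/c7.png

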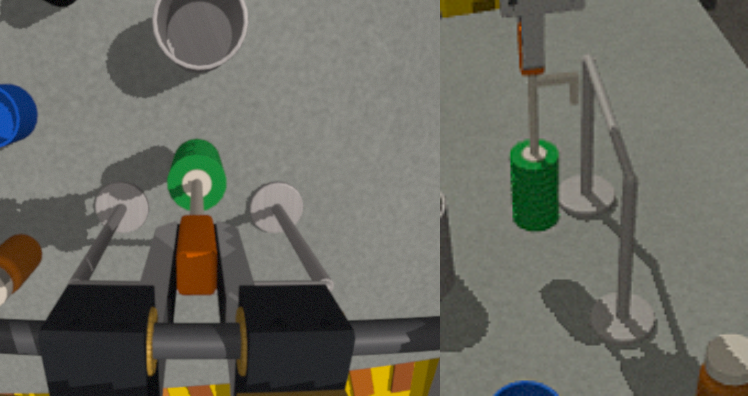

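Image: brush centred between posts, bar at row ≈308 as predicted, hook lip above and short of the bar. Advance, then lower.

>>> send_rows(
  series="0 0 0 0 0 -.4 -1;0 0 0 0 0 -1.2 -1;0 0 0 0 0 -2.2 -1;0 0 0 0 0 -3.2 -1;0 0 0 0 0 -4.2 -1;0 0 0 0 0 -5 -1;0 0 0 0 0 -5.5 -1;0 0 0 0 0 -5.6 -1;0 0 0 0 0 -5.6 -1;0 0 0 0 0 -5.6 -1",
)

```text
time_s: 25.07
ee_pos: [0.627, 0.2012, 0.2665]
eef_rot: [-1.571, -0.0, 1.472]
force: [-0.5, -0.6, -1.6]
grip_width: 0.0178
```

Run:
```python
from h import *
go([.6266,.2012,.226],1.472)
s=camera("side"); S=cam("side"); print(proj(S,np.array([.6465,.1992,.195])))
cv2.imwrite("pics/c8.png",cv2.resize(s[70:200,250:380,::-1],(0,0),fx=4.5,fy=4.5))
```

```text
t 25.07 at [0.627  0.2012 0.2665] [-1.5708 -0.      1.4723] w 0.0178 F [-0.5092 -0.611  -1.6114]
shift cm [-0.0041  4.05    0.0413]
turn [-0.0001  0.0033  0.0005]
[316.7579 111.8213]
```

View pics/c8.png

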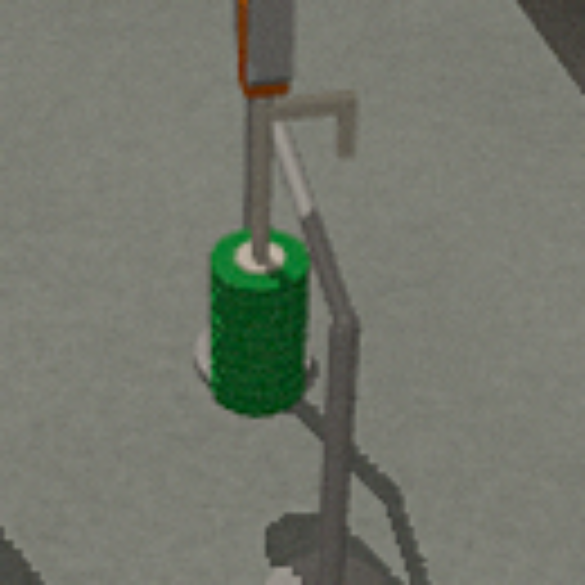

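>>> send_rows(
  series="0 0 0 0 .3 0 -1;0 0 0 0 1 0 -1;0 0 0 0 1.8 0 -1;0 0 0 0 2.6 0 -1;0 0 0 0 3.2 0 -1;0 0 0 0 3.5 0 -1;0 0 0 0 3.5 0 -1;0 0 0 0 3.5 0 -1;0 0 0 0 3.5 0 -1;0 0 0 0 3.5 0 -1",
)

```text
time_s: 25.95
ee_pos: [0.6273, 0.2012, 0.2319]
eef_rot: [-1.572, -0.0, 1.472]
force: [0.5, 0.4, -1.7]
grip_width: 0.0176
```

>>> send_rows(
  series="-.4 0 0 0 .08 .1 -1;-.9 0 0 0 .18 .22 -1;-1.4 0 0 0 .28 .35 -1;-1.9 0 0 0 .38 .48 -1;-2.3 0 0 0 .46 .58 -1;-2.5 0 0 0 .5 .63 -1;-2.5 0 0 0 .5 .63 -1;-2.5 0 0 0 .6 .63 -1;-2.5 0 0 0 .7 .63 -1;-2.5 0 0 0 .7 .63 -1",
)

```text
time_s: 26.78
ee_pos: [0.621, 0.2016, 0.2241]
eef_rot: [-1.788, 0.0, 1.472]
force: [0.5, 0.6, -1.5]
grip_width: 0.0176
```

Run:
```python
from h import *
o=get_obs(); go(o['ee_pos'])
R=Ro.from_euler('xyz',o['eef_rot']); h=o['ee_pos']+R.apply([0,.031,-.020]); print("hook gap mid",h,"vs bar",h-[.6465,.1992,.195])
s=camera("side"); cv2.imwrite("pics/c9.png",cv2.resize(s[70:200,250:380,::-1],(0,0),fx=4.5,fy=4.5))
```

```text
t 26.78 at [0.621  0.2016 0.2241] [-1.788   0.0002  1.472 ] w 0.0176 F [ 0.5322  0.5571 -1.4591]
shift cm [0. 0. 0.]
hook gap mid [0.6471 0.1991 0.1981] vs bar [ 0.0006 -0.0001  0.0031]
```

View pics/c9.png

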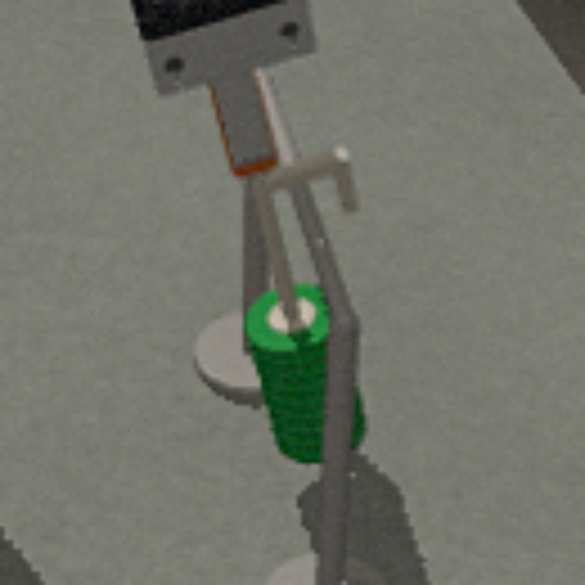

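Image: bar passes inside the hook gap (crop ~(300,190)), lip beyond it, brush leaning ~0.22 rad. Lower until it bears.

>>> send_rows(
  series="0 0 0 0 .1 .02 -1;0 0 0 0 .2 .04 -1;0 0 0 0 .3 .06 -1;0 0 0 0 .35 .07 -1;0 0 0 0 .4 .08 -1;0 0 0 0 .4 .08 -1;0 0 0 0 .4 .08 -1;0 0 0 0 .4 .08 -1;0 0 0 0 .4 .08 -1;0 0 0 0 .4 .08 -1",
)

```text
time_s: 27.67
ee_pos: [0.621, 0.2018, 0.2208]
eef_rot: [-1.79, -0.0, 1.472]
force: [-3.0, -0.6, 5.6]
grip_width: 0.0178
```

Bearing (force changed by ≈+7 N). Release.

>>> send_rows(
  series="0 0 0 0 0 0 -.2;0 0 0 0 0 0 0;0 0 0 0 0 0 0.2;0 0 0 0 0 0 0.2;0 0 0 0 0 0 0.2;0 0 0 0 0 0 0.2;0 0 0 0 0 0 0.2;0 0 0 0 0 0 0.2;0 0 0 0 0 0 0.2;0 0 0 0 0 0 0.2",
)

```text
time_s: 28.5
ee_pos: [0.6209, 0.2018, 0.2203]
eef_rot: [-1.789, -0.0, 1.472]
force: [-0.8, -0.3, 0.1]
grip_width: 0.0567
```

>>> send_rows(
  series="0 0 0 0 -.5 0 0.2;0 0 0 0 -1.5 0 0.2;0 0 0 0 -3 0 0.2;0 0 0 0 -5 0 0.2;0 0 0 0 -7 0 0.2;0 0 0 0 -9 0 0.2;0 0 0 0 -11 0 0.2;0 0 0 0 -13 0 0.2;0 0 0 0 -15 0 0.2;0 0 0 0 -16 0 0.2",
)

```text
time_s: 29.33
ee_pos: [0.5861, 0.2053, 0.3804]
eef_rot: [-1.793, -0.002, 1.472]
force: [-1.2, -0.4, 0.5]
grip_width: 0.0564
```

Run:
```python
from h import *
o=get_obs(); go(o['ee_pos'])
s=camera("side"); t=camera("top"); cv2.imwrite("pics/c10.png",np.hstack([s[40:420,140:460],t[60:300,60:500][:, :]. copy()[:240,:] if 0 else cv2.copyMakeBorder(t[60:420,60:500],0,20,0,0,0)])[:,:,::-1])
```

```text
t 29.33 at [0.5861 0.2053 0.3804] [-1.7927 -0.0017  1.4725] w 0.0564 F [-1.24   -0.4029  0.4627]
shift cm [0. 0. 0.]
```

View pics/c10.png

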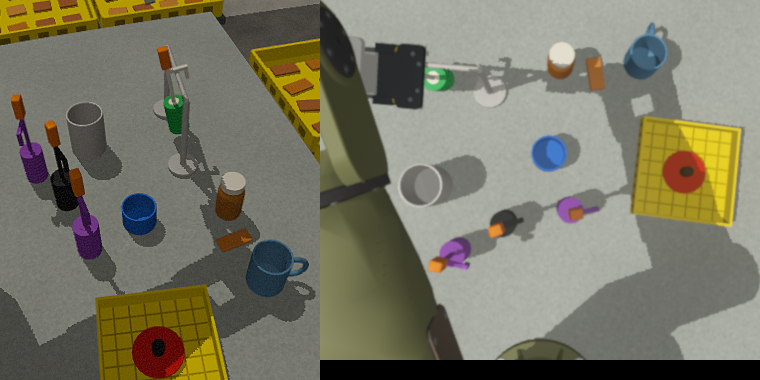

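Image: brush hangs on the bar, beaker upright, lid knob-up in tray, jar/slice/mug in place, arm clear. Let it settle, verify stillness, hand in.

>>> send_rows(
  series="0 0 0 0 -1 0 .2;0 0 0 0 -2 0 .2;0 0 0 0 -2 0 .2;0 0 0 0 -2 0 .2;0 0 0 0 -2 0 .2;0 0 0 0 -2 0 .2;0 0 0 0 -2 0 .2;0 0 0 0 -2 0 .2;0 0 0 0 -2 0 .2;0 0 0 0 -2 0 .2",
)

```text
time_s: 30.27
ee_pos: [0.5822, 0.2056, 0.396]
eef_rot: [-1.789, 0.0, 1.472]
force: [0.5, 0.6, 0.1]
grip_width: 0.0563
```

Run:
```python
from h import *
for i in range(4):
    s=camera("side"); b=blobs(mask(s,[50,90,40],[90,255,255],(280,100,350,200)),30); print(cen(b[0]),[cen(q) for q in blobs(mask(s,[5,170,70],[16,255,255],(285,70,350,130)),20)])
s0=cv2.imread("pics/side0.png")[:,:,::-1].copy()
for n,lo,hi,bx in(("mug",[100,90,40],[112,255,255],(380,270,460,350)),("jar",[5,100,40],[20,255,200],(350,210,395,262)),("slice",[5,150,80],[20,255,255],(350,265,395,295))):
    print(n,[cen(blobs(mask(i,lo,hi,bx),30)[0]) for i in(s0,s)])
print(hand_in(), get_obs()['time_s'])
```

```text
[313.9048 154.5326] [array([303.8889,  97.3776])]
[313.9154 154.5966] [array([303.8791,  97.3057])]
[313.9431 154.5455] [array([303.9521,  97.4615])]
[313.923  154.4763] [array([303.9029,  97.4897])]
mug [array([411.9876, 307.2338]), array([412.1182, 307.2994])]
jar [array([368.252 , 245.0327]), array([368.2477, 245.0849])]
slice [array([373.6368, 279.7562]), array([373.6699, 279.8351])]
the job is handed in; nothing more can be done
the job is handed in; nothing more can be done
```

The job is done and handed in at about 30.5 s. The red lid was set knob up in the tray, and the beaker was scrubbed with three pushes to the floor, drawn up about 69 mm after the first and second. The green brush was then hung on the rail and released.

**Last checks:**
- **Brush:** it hangs by its hook, still to within about 0.1 px over four frames.
- **Lid:** it lies flat in the tray, about 2 mm from the centre.
- **Beaker:** it stands upright in its place, judged by eye in the last pictures.
- **Jar, mug and slice:** they moved less than 0.2 px in the side view.
- **Arm:** it is clear of everything.

**What went wrong or disagreed:**
- My first grasp of the lid failed because I lifted before the fingers had closed. The lid did not move, and the second try held.
- The floor force was clear only on the first push, about 5 N. On the second and third it was 1 to 2 N, at the same tool height of 0.1969 m.
- The bar's height was hard to confirm. The two bar ends gave 187 and 194 mm, and a second check along the bar was unusable, so I used the stated 195 mm. The hook bore on the bar 3 to 4 mm below my last computed position, as expected for that height.

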